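# Nest the three saucepans with their handles fanned out

### The job

The middle saucepan was put away carelessly: its handle sits on the big pan's stub handle, so it is cocked. First push its handle round, without lifting the pan out, until it drops flat inside the big pan and its handle points at least a quarter turn away from the stub; then set the small saucepan down (do not drop it) flat inside the middle one, with its handle at least a quarter turn clear of both other handles. Leave the big pan where it stands and everything else on the worktop undisturbed.

Things in the scene. Friction and masses are not known exactly. Their poses are not given: they have to be found in the camera images.
- large_mid (a point): Large stainless saucepan on an 8 mm thick round silicone trivet: outside diameter 124, inside 116, 50 mm tall, floor 4 mm thick, 0.7 kg, with one short stub handle. This point: on the pan's axis, 25 mm above its underside; x points from the pan's centre out along its handle, z up out of its mouth
- large_tip (a point): outer end of the large pan's stub handle, at its mid-height. The stub is 18 mm wide and stands above the rim: 58 to 70 mm above the pan's underside, 61 to 107 mm out from the pan's axis. Axes as large_mid
- middle_mid (a point): Middle stainless saucepan, loose inside the large one: outside diameter 100, inside 92, 54 mm tall, floor 4 mm thick, about 0.24 kg. Once seated it turns freely with 8 mm of play all round. This point: on the pan's axis, 27 mm above its underside (6 mm above large_mid when seated); x points from the pan's centre out along its handle, z up out of its mouth
- middle_tip (a point): outer end, mid-height, of the middle pan's straight handle: a bar 12 mm wide, 54 to 66 mm above its underside, out to 160 mm from its axis. At first it lies on the stub, cocking the pan about 6 degrees; pushed sideways off it, the pan drops flat (handle then 66 to 78 mm above the worktop). Axes as middle_mid
- small_mid (a point): Small stainless saucepan on the worktop to one side: outside diameter 76, 54 mm tall, about 0.14 kg. Fits in the middle pan with 8 mm of play all round. This point: on the pan's axis, 27 mm above its underside (4 mm above middle_mid when seated); x points from the pan's centre out along its handle, z up out of its mouth
- small_tip (a point): outer end, mid-height, of the small pan's straight handle: a bar 12 mm wide, 54 to 66 mm above its underside, out to 130 mm from its axis; the pan can be carried by it, pinched from above 60 to 75 mm from the axis. Nested, it clears the middle pan's rim by 4 mm but cannot lie over the other handles. Axes as small_mid
- canister: bystander: closed stainless canister, 93 mm across, 102 mm tall with its knob; origin at the centre of its underside
- pepper_mill: bystander: glass pepper mill with a dark wooden head, 54 mm across, 147 mm tall; origin at the centre of its underside
- pinch_pot: bystander: white porcelain pinch pot with its lid on, 76 mm across, 60 mm tall; origin at the centre of its underside
- ramekin: bystander: empty white porcelain ramekin, no handle, 72 mm across, 34 mm tall; origin at the centre of its underside
- salt_jar: bystander: closed glass salt jar, 70 mm across, 100 mm tall; origin at the centre of its underside
- light_switch_tip (a point): bystander: tip of the white toggle switch of the extractor light, on a small fixed block at the left; not to be flicked
- wooden_spoon: bystander: wooden spoon lying at the near right; origin under its middle
- middle_pan: the middle saucepan itself; origin at the centre of its underside, axes as middle_mid
- small_pan: the small saucepan itself; origin at the centre of its underside, axes as small_mid
Things that resemble listed ones, but are neither listed nor needed, are in the scene too. Leave any green look-alike of the small_pan alone. What is shaped like the middle_pan but red is not meant.

How it is judged:
By the outcome, as a careful person would: the job done as asked, in the order asked, and still so for the second after the job is handed in, with the robot touching nothing.
It also fails if it takes over 72 s, if anything falls off the work surface, if the arm or the gripper's body presses on something with over 40 N, if the wrist force passes 120 N, or if a joint passes its speed limit or range.

### The arm

A 7-joint arm with a two-finger parallel gripper is mounted at the origin on the work surface. World frame = base frame: x ahead of the robot, y to its left, z up, the work surface at z = 0. Lengths are in mm, angles in degrees, forces in N, time in s.
With the tool pointing down it reaches from about 425 to 1025 mm from the base axis. Payload 3.6 kg.
Tool frame: the origin (TCP) lies between the finger pads; the fingertips stand 8 mm ahead of it and the grasp point (between the pads) lies 11 mm behind it; y points along the fingers, z is the direction in which the jaws open and shut, and the axes are right-handed (so a half turn about y gives the same grasp; the last joint's range is limited). The gripper opens to 85 mm and grips with 20 to 120 N. Pads are 22 mm wide; open, the fingers measure 114 mm over their backs; the gripper's body (76 mm by 85 mm) begins 54 mm behind the grasp point. The pads swing forward as they close: fully open they stand 13 mm farther back than shut.
Start: joints at [-74.914, 33.873, 2.773, 92.16, -1.908, 54.013, -1.931], TCP at [253.222, 679.344, 239.302] pointing down, gripper open.
Joint ranges: [-153.93, 153.93], [-27.13, 128.08], [-72.61, 78.16], [10.71, 143.7], [-87.88, 267.88], [4.46, 118.87], [-176.78, 176.78]. Speed limits (degrees/s): [147.25, 147.25, 180, 180, 180, 180, 180].

### API

Orientations are given as a 3x3 rotation matrix whose columns are the frame's x, y, z axes.
In Python, from rig import get_obs, grab_frame, get_calibration, sign_off gives the robot as it stands. The module is installed in compiled form; this text tells all that it offers.
- The arm moves only by the tool play_rows, never from a script. Its argument "series" is one flat list of numbers, 7 for each row, row after row: the shift along the tool's x, y, z in units of 30 mm (1.0 is 30 mm), then the turn, a rotation vector about the tool's x, y, z in units of 5 degrees (1.0 is 5 degrees), then the opening, from 0 (shut) to 1 (fully open). In form: [dx, dy, dz, wx, wy, wz, grip, dx, dy, dz, wx, wy, wz, grip, ...]. A call has 1 to 5 rows; each row shifts and turns the pose as measured when the row begins, along the tool's axes as they then stand; what a row does not reach is not made up. A row lasts 1/12 s, in which the tool goes at most 41.7 mm and 7.16 degrees, less where a joint would pass 70% of its speed; a pose out of reach is approached as far as the arm can. A call is refused whole if a number of a shift passes 1 or a number of a turn 1, either way. A call with a gripper value outside its range is refused whole. The fingers move at their own pace and stop on an object; "force" is the grip in N (left out, the last holds). Time passes only in rows, so rows that do not move let the fingers close. It gives the time, the measured TCP pose, the force and the opening at its end, in the units of the state.
- get_obs(): the state, without advancing time (a new reading comes with each control period).
- grab_frame(name): name is "side" or "top" or "wrist"; returns (picture, depth): 384x512x3 uint8, blue, green, red; 384x512 float32, mm along the optical axis (not along the pixel's ray), 0 where there is no reading.
- get_calibration(name): a dict with "fov_y" (degrees; the focal length in pixels is half the picture's height over the tangent of half this angle, whatever the lens; pixels are square), "cx", "cy" (the principal point, pixels), "dist_coeffs" ([k1, k2, p1, p2, k3] as OpenCV has them; the pictures are not rectified), "R" (3x3) and "t" (3): a world point X has camera coordinates R X + t. Camera axes: x right, y down, z forward; pixel columns grow to the right and rows downward; lengths in mm; the calibration is good to about 2 mm. A picture is of the moment at which its call begins: read the wrist's pose just before it. get_calibration takes no time and is no camera call; for the wrist camera it gives the pose at the moment of the call.
- sign_off(): hands the job in, once; it reports no verdict.
The state is a dict: "t": time; "joints": joint angles; "dq": joint speeds; "effort": joint torques, N m; "eef_pos": TCP position; "orientation": TCP orientation; "contact_force": force on the tool from outside, world axes, zero at the start; "torque": the same for the moment, N m; "opening": opening from 0.0 (shut) to 1.0 (fully open).
Only numpy, scipy, OpenCV 4.12 (cv2) and the standard library are available. Lean on these libraries where they do the work, as an engineer would, in place of code of your own. Each camera call takes 0.05 s, during which the arm holds its last target. There are 200 camera calls.

## Working session

There is one attempt and no reset: what is moved stays moved. The work goes in short steps, Python scripts to look and compute and a tool call to move; the robot and the scene stay as the last step left them, time stands still between calls to the robot, and variables do not carry over. Pictures are saved under pics/ and viewed, about 8 in all and at most 12, crops included, and the job is handed in when it is done.

Besides the shell and the picture viewer there is one more tool, called after "Request:" as name(argument=value, ...), one argument or row to a line, values as JSON. play_rows: Moves the arm, as the interface text tells. Its arguments: {"type":"object","properties":{"series":{"type":"array"},"force":{"type":"number"}},"required":["series"]}

```bash
mkdir -p pics; cat > h.py <<'E'
import numpy as np, cv2
from rig import get_obs, grab_frame, get_calibration, sign_off
def K(c):
    f=192/np.tan(np.radians(c['fov_y']/2)); return np.array([[f,0,c['cx']],[0,f,c['cy']],[0,0,1]])
def ray(c,uv):
    p=cv2.undistortPoints(np.array(uv,float).reshape(-1,1,2),K(c),np.array(c['dist_coeffs'],float)).reshape(-1,2)
    return np.c_[p,np.ones(len(p))]
def plane(c,uv,z):
    R=np.array(c['R']);t=np.array(c['t']);o=-R.T@t;d=ray(c,uv)@R
    return o+d*((z-o[2])/d[:,2])[:,None]
def cloud(c,D,uv):
    uv=np.array(uv).reshape(-1,2);R=np.array(c['R']);t=np.array(c['t'])
    d=D[uv[:,1].astype(int),uv[:,0].astype(int)]
    return (ray(c,uv)*d[:,None]-t)@R
def proj(c,X):
    return cv2.projectPoints(np.array(X,float).reshape(-1,1,3),cv2.Rodrigues(np.array(c['R'],float))[0],np.array(c['t'],float),K(c),np.array(c['dist_coeffs'],float))[0].reshape(-1,2)
E
python3 - <<'E'
from h import *
o=get_obs();print(o)
for n in('top','side'):
    c=get_calibration(n);p,d=grab_frame(n);np.savez(f'pics/{n}0.npz',p=p,d=d)
    print(n,c['fov_y'],-np.array(c['R']).T@np.array(c['t']))
    cv2.imwrite(f'pics/{n}0.png',cv2.resize(p,(800,600),interpolation=cv2.INTER_CUBIC))
E
```

```text
{'t': 0.0, 'joints': array([-74.91354335,  33.92494883,   2.76965749,  92.23625401,
        -1.90735192,  54.01232427,  -1.93191759]), 'dq': array([ 0.01488763,  0.0117411 , -0.01694654,  0.01054467, -0.03286209,
       -0.03113721, -0.04075662]), 'effort': array([-4.54947685e-04, -5.48687840e+01,  1.54582903e+00, -1.98122066e+01,
        9.31239309e-03,  8.61527806e-03,  1.62646558e-05]), 'eef_pos': array([252.96886772, 678.57495593, 238.1527668 ]), 'orientation': array([[ 9.37028738e-01, -6.28903741e-04,  3.49251699e-01],
       [-3.49252230e-01, -2.13263992e-03,  9.37026324e-01],
       [ 1.55528756e-04, -9.99997528e-01, -2.21799093e-03]]), 'contact_force': array([ 0.45433862, -0.24015163, -0.16357538]), 'torque': array([-0.01703511,  0.00097326, -0.03599809]), 'opening': 0.998005404161809}
top 42.54983267418688 [ 137.29750717   12.41768363 1734.40031341]
side 44.40509868321835 [ 189.17796856 1398.45854742 1424.64808068]
```

View pics/top0.png

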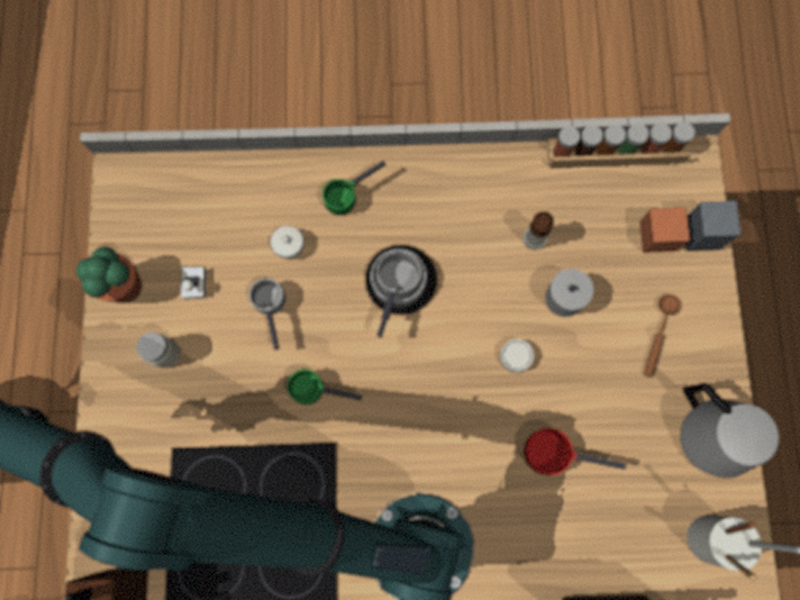

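View pics/side0.png

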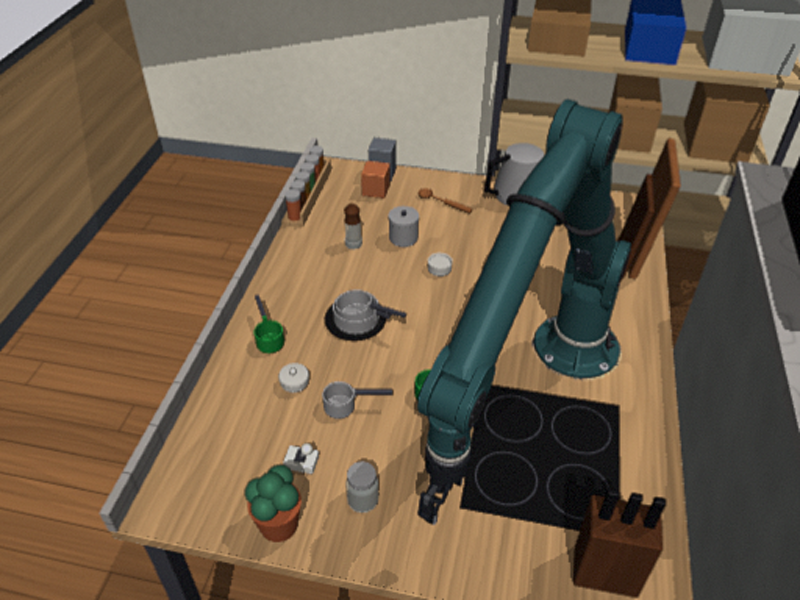

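The top view (800x600 picture) shows these candidates:
- **Small saucepan:** grey at (267,295), handle to (276,347). The green ones at (340,197) and (306,387) are look-alikes.
- **Nest:** black trivet and two steel pans at (400,278), handle to (381,333). The red pan at (549,452) is not meant.

The grey ones fit the description (stainless). Next I confirm them in a crop and measure.

```bash
python3 - <<'E'
from h import *
z=np.load('pics/top0.npz');p,d=z['p'],z['d'];c=get_calibration('top')
vv,uu=np.mgrid[0:384,0:512];P=cloud(c,d,np.c_[uu.ravel(),vv.ravel()]).reshape(384,512,3)
np.save('pics/P0.npy',P)
print('table z',np.median(P[200:240,220:260,2]))
for name,(u,v,r) in dict(nest=(256,178,55),small=(171,195,42),canister=(365,186,20),mill=(345,147,20),pinch=(184,155,16),ramekin=(331,227,16),jar=(102,224,16),switch=(123,181,13),g1=(225,120,28),g2=(205,248,30)).items():
    m=(np.hypot(uu-u,vv-v)<r)&(P[...,2]>15)&(d>0)
    Q=P[m];print(name,Q.min(0).round(),Q.max(0).round(),np.median(Q,0).round())
# side depth cross-check
s=np.load('pics/side0.npz');cs=get_calibration('side');ps=s['p'];
a=p[130:240,140:310];b=ps[165:285,190:290]
a=cv2.resize(a,None,fx=4.6,fy=4.6,interpolation=cv2.INTER_CUBIC);cv2.imwrite('pics/crop0.png',a)
b=cv2.resize(b,None,fx=5,fy=5,interpolation=cv2.INTER_CUBIC);cv2.imwrite('pics/crops.png',b)
# tall points lists
for nm,(u0,u1,v0,v1) in dict(nest=(235,290,155,216),small=(158,184,176,226)).items():
    print(nm,'z map (every 2px)');print('u',list(range(u0,u1,3)))
    for v in range(v0,v1,3): print(v,' '.join(f'{int(round(x)):3d}' for x in P[v,u0:u1:3,2]))
E
```

```text
table z 1.3251724311976179
nest [445. -58.  15.] [768. 150. 106.] [591.  34.  41.]
small [431. 253.  15.] [688. 475.  77.] [575. 308.  46.]
canister [ 493. -410.   16.] [ 587. -306.  108.] [ 534. -347.   89.]
mill [ 658. -315.   16.] [ 707. -266.  152.] [ 671. -286.  109.]
pinch [636. 247.  15.] [724. 321.  63.] [682. 283.  43.]
ramekin [ 371. -266.   15.] [ 440. -195.   42.] [ 406. -231.   29.]
jar [404. 525.  15.] [473. 593. 109.] [434. 550.  96.]
switch [564. 472.  15.] [634. 524.  80.] [594. 494.  28.]
g1 [753.  53.  15.] [894. 222.  79.] [815. 146.  52.]
g2 [310. 120.  15.] [421. 281.  77.] [335. 217.  56.]
nest z map (every 2px)
u [235, 238, 241, 244, 247, 250, 253, 256, 259, 262, 265, 268, 271, 274, 277, 280, 283, 286, 289]
155   6   3  -4  -7   1  -7  -4  -2  -1  -9   8   4  -1   1  -8  -1   9  -1  -3
158   3   3  -5   6   9  12  14  13   8   7  10   2   0  -2  -2  -2   3   3   5
161   1   5   8  -2  57  66  72  69  69  57   8  11  17   0   4   8   3   2   8
164   3  11   5  71  70  42  46  35  41  51  63  11   6  14  -4   2   7  -3  10
167   2   6  47  68  41  24  18  18  18
[... 1374 characters left out ...]
173, 176, 179, 182]
176   0  -1  -3   0  -6   5  -1   4  -1
179  -2   2  56  36  41  45  -1   5  10
182   3  60  28   9  10   8  12   1   1
185  -5  41  10   5   5   7   8  57   3
188   5  34  11   1   5   1   9  56  -5
191   4  35  10   2   4   7   5  58  13
194  -4  63   2  -5   4   4   2  44  -5
197  -2   0  46  54  72  57  43  17  -3
200   2   3  -1   2  64  69   2  -4   2
203   9   0   9   2   0  66   3   0  -3
206   9   2   0   2  -6  68   5   3   7
209   5 1734  10   0   4  71  -1   2   6
212   0   8  -3  -2  -2  65  54  -2   6
215   6  -6   6   0  -5  73  72  -2   0
218  -3   6   8   3  -1   1  75  -2   5
221   1  -1   3  -2  -5  -6  72  -1   5
224   0   1   4   5  -3   1   6   5   1
```

View pics/crop0.png

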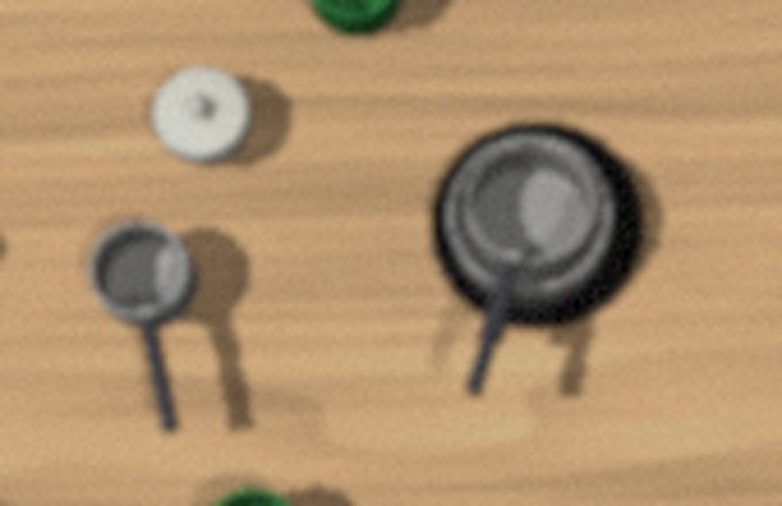

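Crop: the small grey pan's rim is at (142,271) with its handle to (170,428). The nest has its trivet at about (537,225) and the middle handle to (475,390), with the stub showing wider beneath it at about (505,300). Both are grey steel, so these are the right ones. Now fits, plus the side crop for the stub.

```bash
cat >> h.py <<'E'
def handle(P,ctr,zlo,zhi,r0,r1):
    "direction of a handle: points at height zlo..zhi, r0..r1 from ctr; PCA line through them"
    m=(P[...,2]>zlo)&(P[...,2]<zhi)&(np.hypot(P[...,0]-ctr[0],P[...,1]-ctr[1])<r1)&(np.hypot(P[...,0]-ctr[0],P[...,1]-ctr[1])>r0)
    Q=P[m];vx,vy,x,y=cv2.fitLine(Q[:,:2].astype(np.float32),cv2.DIST_HUBER,0,.01,.01).ravel()
    s=np.sign(np.dot([vx,vy],Q[:,:2].mean(0)-ctr)) 
    return np.degrees(np.arctan2(s*vy,s*vx)),(x,y),m.sum(),np.hypot(*(Q[:,:2]-ctr).T).max(),np.median(Q[:,2])
def fitc(xy):
    A=np.c_[2*xy,np.ones(len(xy))];s=np.linalg.lstsq(A,(xy**2).sum(1),rcond=None)[0];return s[:2],np.sqrt(s[2]+s[:2]@s[:2])
E
python3 - <<'E'
from h import *
z=np.load('pics/top0.npz');p,d=z['p'],z['d'];c=get_calibration('top');P=np.load('pics/P0.npy')
hsv=cv2.cvtColor(p,cv2.COLOR_BGR2HSV);gray=p.max(2)
# non-wood mask: low saturation
m=(hsv[...,1]<75).astype(np.uint8)
for nm,box in dict(small=(155,188,172,228),nest=(228,292,150,220)).items():
    u0,u1,v0,v1=box;k=m[v0:v1,u0:u1]
    n,l,s,_=cv2.connectedComponentsWithStats(k);i=1+np.argmax(s[1:,4]);print(nm,s[i])
    b=(l==i).astype(np.uint8);b=cv2.morphologyEx(b,cv2.MORPH_OPEN,cv2.getStructuringElement(2,(9,9)))
    ct=max(cv2.findContours(b,0,1)[0],key=cv2.contourArea).reshape(-1,2)+[u0,v0]
    for zz in (54,4):
        q=plane(c,ct,zz)[:,:2];print(' circle at z',zz,*fitc(q))
print('small handle',handle(P,np.array([588,313]),50,85,48,140))
print('mid handle',handle(P,np.array([595,35]),82,110,60,180))
# nest pan rims in the cloud
for lo,hi in((50,62),(62,76)):
    q=P[150:188,230:280].reshape(-1,3);q=q[(q[:,2]>lo)&(q[:,2]<hi)];print('rim',lo,len(q),*fitc(q[:,:2]))
s=np.load('pics/side0.npz');cs=get_calibration('side');pts=[[595,35,58],[588,313,54]];print(proj(cs,pts),proj(c,pts))
b=cv2.resize(s['p'][180:240,200:270],None,fx=8,fy=8,interpolation=cv2.INTER_CUBIC);cv2.imwrite('pics/crops.png',b)
E
```

```text
small [  4   6  24  45 501]
 circle at z 54 [554.34143694 324.5749431 ] 40.14716589003083
 circle at z 4 [566.7505018  333.86312452] 41.34173737307107
nest [   7    7   44   58 1451]
 circle at z 54 [585.59253014  29.9601927 ] 71.23304860719963
 circle at z 4 [598.93146549  30.48216681] 73.35257477124016
small handle (np.float64(172.13927425710602), (np.float32(538.6812), np.float32(308.07712)), np.int64(152), np.float64(139.51821040185757), np.float64(62.205484846915326))
mid handle (np.float64(163.7781065082726), (np.float32(490.1231), np.float32(59.321224)), np.int64(101), np.float64(153.4130037720873), np.float64(94.834562870341))
rim 50 149 [594.31730761  29.26209233] 55.065435488007196
rim 62 124 [597.08879361  26.87433574] 50.17813326353988
[[226.58818299 195.55957318]
 [209.97434022 246.6014802 ]] [[252.98539246 174.876674  ]
 [173.93542529 179.57772925]]
```

```bash
sleep 0
```

```text
(no output)
```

View pics/crops.png

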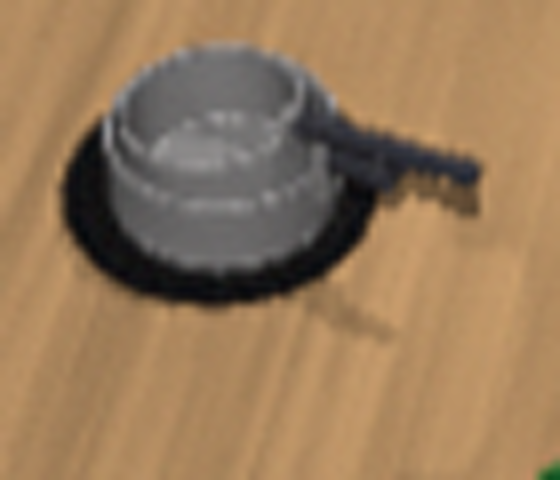

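Side crop: the stub's end shows at about (387,180), just below and left of the middle handle, whose tip is at (475,172). The two are nearly aligned.

```bash
python3 - <<'E'
from h import *
P=np.load('pics/P0.npy');cs=get_calibration('side');c=get_calibration('top')
print('stub tip side',plane(cs,[[248.4,202.5]],72),'mid tip side',plane(cs,[[259.4,201.5]],90),'mid tip top',plane(c,[[140+475/4.6,130+390/4.6]],92))
C=np.array([554,324.]);print('small',handle(P,C,45,85,46,140),'tip top',plane(c,[[140+170/4.6,130+430/4.6]],62))
print('rim side small',plane(cs,[[338*.64,392*.64]],54))
q=P[170:202,155:186].reshape(-1,3);q=q[(q[:,2]>40)&(q[:,2]<62)];print('rim',*fitc(q[:,:2]))
E
```

```text
stub tip side [[493.59927091  69.73329111  72.        ]] mid tip side [[447.40919845  72.46011399  90.        ]] mid tip top [[446.96245566  71.38605748  92.        ]]
small (np.float64(-5.0072377315112435), (np.float32(534.5077), np.float32(302.40787)), np.int64(147), np.float64(139.200125748198), np.float64(61.99729884924896)) tip top [[429.96164575 300.11219128  62.        ]]
rim side small [[559.10305579 327.91307334  54.        ]]
rim [558.16931081 328.34718594] 35.85438012414844
```

Request:
play_rows(
  series=[0.7, 0, -0.9, 0, 0, 0, 0, 0.7, 0, -0.9, 0, 0, 0, 0, 0.7, 0, -0.9, 0, 0, 0, 0, 0.7, 0, -0.9, 0, 0, 0, 0, 0.7, 0, -0.9, 0, 0, 0, 0],
)

```text
t: 0.52
eef_pos: [298.4, 518.9, 234.0]
orientation: [[0.942, -0.006, 0.335], [-0.335, 0.002, 0.942], [-0.006, -1.0, 0.0]]
contact_force: [0.2, 0.6, 0.3]
opening: 0.298
```

Request:
play_rows(
  series=[0.7, 0, -0.9, 0, 0, 0, 0, 0.7, 0, -0.9, 0, 0, 0, 0, 0.7, 0, -0.9, 0, 0, 0, 0, 0.7, 0, -0.9, 0, 0, 0, 0, 0.7, 0, -0.9, 0, 0, 0, 0],
)

```text
t: 0.93
eef_pos: [352.3, 346.9, 231.9]
orientation: [[0.943, -0.007, 0.333], [-0.333, -0.001, 0.943], [-0.007, -1.0, -0.003]]
contact_force: [-0.1, 0.2, 0.5]
opening: -0.003
```

Request:
play_rows(
  series=[0.7, 0, -0.9, 0, 0, 0, 0, 0.7, 0, -0.9, 0, 0, 0, 0, 0.7, 0, -0.9, 0, 0, 0, 0, 0.7, 0, -0.9, 0, 0, 0, 0, 0, 0, 0, 0, 0, 0, 0],
)

```text
t: 1.35
eef_pos: [396.6, 201.9, 230.8]
orientation: [[0.94, -0.01, 0.341], [-0.342, -0.006, 0.94], [-0.007, -1.0, -0.009]]
contact_force: [-0.4, 0.8, -0.6]
opening: -0.005
```

Request:
play_rows(
  series=[0.8, 0, -0.95, 0, 0, 0, 0, 0.8, 0, -0.95, 0, 0, 0, 0, 0.8, 0, -0.95, 0, 0, 0, 0, 0.8, 0, -0.95, 0, 0, 0, 0, 0.8, 0, -0.95, 0, 0, 0, 0],
)

```text
t: 1.77
eef_pos: [460.2, 30.5, 230.6]
orientation: [[0.944, -0.011, 0.329], [-0.329, -0.002, 0.944], [-0.009, -1.0, -0.006]]
contact_force: [1.9, -0.0, -0.4]
opening: -0.001
```

Request:
play_rows(
  series=[0, 0.8, 0, 0, 0, 0, 0, 0, 0.8, 0, 0, 0, 0, 0, 0, 0.8, 0, 0, 0, 0, 0, 0, 0.8, 0, 0, 0, 0, 0, 0, 0, 0, 0, 0, 0, 0],
)

```text
t: 2.18
eef_pos: [466.4, 18.5, 133.7]
orientation: [[0.937, 0.001, 0.349], [-0.349, -0.006, 0.937], [0.003, -1.0, -0.005]]
contact_force: [-0.5, -0.3, -0.6]
opening: 0.006
```

```bash
python3 - <<'E'
from h import *
o=get_obs();print(o['eef_pos'],o['joints'])
p,d=grab_frame('side');cv2.imwrite('pics/s1.png',cv2.resize(p[150:260,180:300],None,fx=5,fy=5,interpolation=cv2.INTER_CUBIC))
E
```

```text
[466.37604521  18.48253957 133.6540608 ] [-14.22215772  25.96093009   8.05173725 129.90197191  -7.68201056
  24.5337283   69.59271654]
```

View pics/s1.png

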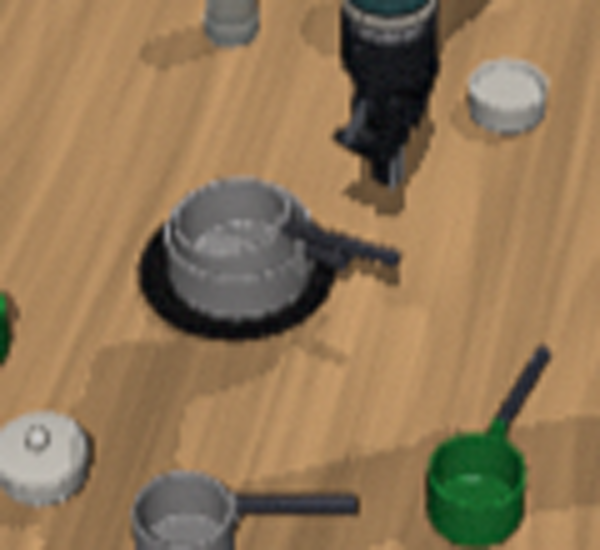

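Request:
play_rows(
  series=[-0.27, 0.6, 0, 0, 0, 0, 0, 0, 0.6, 0, 0, 0, 0, 0, 0, 0.6, 0, 0, 0, 0, 0, 0, 0, 0.4, 0, 0, 0, 0, 0, 0, 0.4, 0, 0, 0, 0],
  force=60,
)

```text
t: 2.65
eef_pos: [471.7, 43.7, 84.6]
orientation: [[0.936, 0.011, 0.352], [-0.352, -0.005, 0.936], [0.012, -1.0, -0.001]]
contact_force: [0.4, 0.6, -0.4]
opening: -0.002
```

Request:
play_rows(
  series=[0, 0, 0, 0, 0, 0, 0],
)

```text
t: 2.73
eef_pos: [473.6, 46.5, 85.5]
orientation: [[0.937, 0.013, 0.349], [-0.349, -0.003, 0.937], [0.014, -1.0, 0.002]]
contact_force: [-0.2, -0.4, 0.7]
opening: -0.0
```

Request:
play_rows(
  series=[-0.2, 0.25, -0.1, 0, 0, 0, 0, -0.15, 0.2, 0, 0, 0, 0, 0, 0, 0, 0, 0, 0, 0, 0],
)

```text
t: 2.98
eef_pos: [466.3, 49.6, 74.9]
orientation: [[0.938, 0.022, 0.346], [-0.346, -0.002, 0.938], [0.021, -1.0, 0.006]]
contact_force: [0.0, -0.3, -0.6]
opening: -0.001
```

Request:
play_rows(
  series=[-0.04, 0, 0.38, 0, 1, 0.2, 0, -0.04, 0, 0.38, 0, 1, 0, 0, -0.04, 0, 0.38, 0, 1, 0, 0, -0.04, 0, 0.38, 0, 1, 0, 0, 0, 0, 0, 0, 0, 0, 0],
)

```text
t: 3.4
eef_pos: [483.8, 91.9, 78.2]
orientation: [[0.751, 0.006, 0.66], [-0.66, 0.006, 0.751], [0.0, -1.0, 0.009]]
contact_force: [1.5, 0.9, 0.2]
opening: -0.001
```

```bash
python3 - <<'E'
from h import *
o=get_obs();print(o['eef_pos'],o['contact_force'])
p,d=grab_frame('side');cv2.imwrite('pics/s2.png',cv2.resize(p[150:260,180:300],None,fx=5,fy=5,interpolation=cv2.INTER_CUBIC))
E
```

```text
[483.75887003  91.88922389  78.21865495] [1.49830267 0.85559715 0.1540726 ]
```

View pics/s2.png

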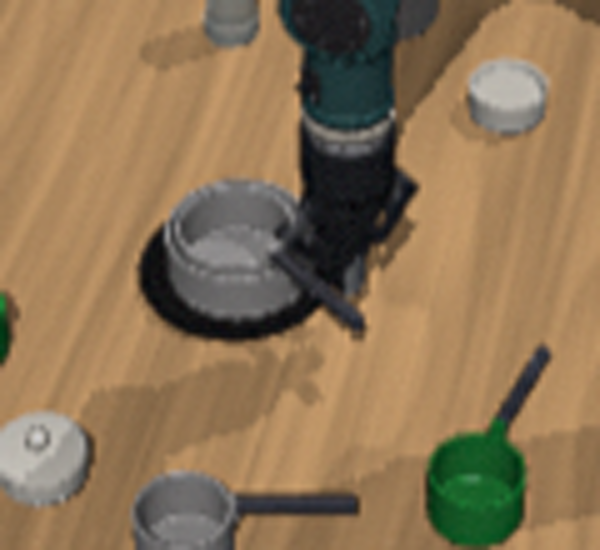

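The handle is off the stub and the pan sits flat: in the crop the handle runs from (275,250) to (360,325). I'll continue the arc.

Request:
play_rows(
  series=[-0.04, 0.1, 0.38, 0, 1, 0, 0, -0.04, 0.04, 0.38, 0, 1, 0, 0, -0.04, 0.04, 0.38, 0, 1, 0, 0, -0.04, 0.03, 0.38, 0, 1, 0, 0, -0.04, 0.03, 0.38, 0, 1, 0, 0],
)

```text
t: 3.87
eef_pos: [518.3, 125.0, 73.0]
orientation: [[0.391, -0.003, 0.92], [-0.92, 0.004, 0.391], [-0.005, -1.0, -0.001]]
contact_force: [-0.9, -0.2, 0.5]
opening: 0.001
```

Request:
play_rows(
  series=[-0.04, 0.02, 0.38, 0, 1, 0, 0, -0.04, 0.02, 0.38, 0, 1, 0, 0, -0.04, 0.02, 0.38, 0, 1, 0, 0],
)

```text
t: 4.12
eef_pos: [547.7, 137.2, 71.7]
orientation: [[0.132, -0.008, 0.991], [-0.991, 0.004, 0.132], [-0.005, -1.0, -0.008]]
contact_force: [-1.0, 0.3, 0.2]
opening: 0.003
```

Request:
play_rows(
  series=[-0.16, 0, 0.42, 0, 0.9, 0, 0, -0.16, 0, 0.42, 0, 0.9, 0, 0, -0.16, 0, 0.42, 0, 0.9, 0, 0, -0.15, 0, 0.42, 0, 0.9, 0, 0, -0.15, 0, 0.42, 0, 0.9, 0, 0],
)

```text
t: 4.53
eef_pos: [608.1, 153.8, 71.8]
orientation: [[-0.27, -0.017, 0.963], [-0.963, 0.003, -0.27], [0.002, -1.0, -0.017]]
contact_force: [-0.9, 0.0, -0.0]
opening: 0.004
```

Request:
play_rows(
  series=[-0.12, 0, 0.42, 0, 0.9, 0, 0, -0.12, 0, 0.42, 0, 0.9, 0, 0, 0, 0, 0, 0, 0, 0, 0],
)

```text
t: 4.78
eef_pos: [635.3, 150.3, 71.5]
orientation: [[-0.421, -0.019, 0.907], [-0.907, 0.002, -0.421], [0.006, -1.0, -0.018]]
contact_force: [0.8, 0.1, 0.9]
opening: 0.004
```

```bash
python3 - <<'E'
from h import *
o=get_obs();print(o['eef_pos'],o['contact_force'],o['joints'])
p,d=grab_frame('side');cv2.imwrite('pics/s3.png',cv2.resize(p[150:260,170:290],None,fx=5,fy=5,interpolation=cv2.INTER_CUBIC))
E
```

```text
[635.28998084 150.32068083  71.54992736] [0.81000499 0.05832481 0.92599505] [-39.83638908  46.65253125  35.22182592 107.85309247 -41.2265709
  40.1838381   -4.61795742]
```

View pics/s3.png

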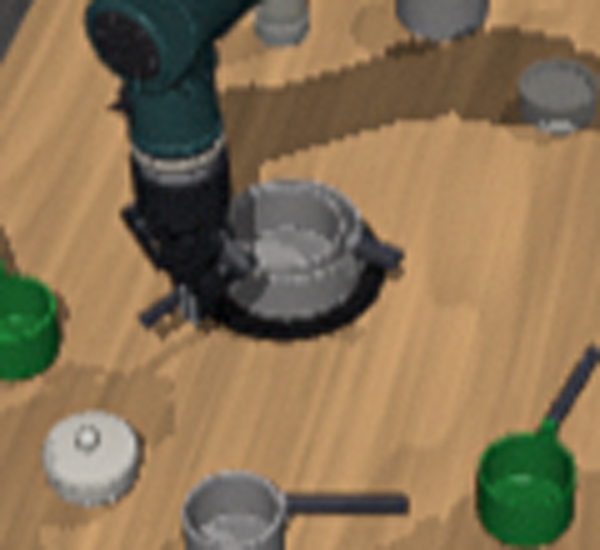

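```bash
python3 - <<'E'
from h import *
cs=get_calibration('side')
print(plane(cs,[[199.6,213.6],[170+240/5,150+265/5],[250,201.8],[170+362/5,150+238/5]],72))
E
```

```text
[[670.07261205 172.06883562  72.        ]
 [614.13507189  98.72033272  72.        ]
 [488.08978903  64.39066323  72.        ]
 [524.02788647  46.95715344  72.        ]]
```

Request:
play_rows(
  series=[0, 0, 0.42, 0, 0.9, 0, 0, 0, 0, 0.42, 0, 0.9, 0, 0, 0, 0, 0.42, 0, 0.9, 0, 0, 0, 0, 0, 0, 0, 0, 0],
)

```text
t: 5.17
eef_pos: [660.5, 130.1, 70.1]
orientation: [[-0.619, -0.031, 0.785], [-0.785, 0.006, -0.619], [0.015, -0.999, -0.028]]
contact_force: [0.4, -0.6, 0.6]
opening: -0.002
```

Request:
play_rows(
  series=[0, 0, -0.7, 0, 0, 0, 0, 0, -0.5, -0.5, 0, 0, 0, 0, 0, -1, 0, 0, 0, 0, 0, 0, -1, 0, 0, 0, 0, 0, 0, -1, -0.5, 0, 0, 0, 0],
)

```text
t: 5.58
eef_pos: [611.1, 156.6, 171.9]
orientation: [[-0.607, -0.055, 0.793], [-0.794, 0.001, -0.608], [0.032, -0.999, -0.044]]
contact_force: [0.9, 0.7, -0.0]
opening: -0.001
```

Request:
play_rows(
  series=[0, -0.5, -0.9, 0, 0.8, 0, 0.5, 0, 0, -0.9, 0, 0.8, 0, 0.5, 0, 0, -0.9, 0, 0.8, 0, 0.5, 0, 0, -0.9, 0, 0.8, 0, 0.5, 0, 0, 0, 0, 0, 0, 0.5],
)

```text
t: 6.0
eef_pos: [525.0, 230.9, 198.5]
orientation: [[-0.799, -0.055, 0.598], [-0.6, 0.011, -0.8], [0.038, -0.998, -0.042]]
contact_force: [0.4, 0.7, -1.3]
opening: 0.502
```

```bash
cat > look.py <<'E'
import sys
from h import *
def look(tag):
    o=get_obs();print(o['eef_pos'],o['orientation'].round(3).tolist(),o['joints'].round(1))
    out=[]
    for n in('top','side'):
        c=get_calibration(n);p,d=grab_frame(n);np.savez(f'pics/{n}{tag}.npz',p=p,d=d)
        out.append(cv2.resize(p[130:240,140:310] if n=='top' else p[150:260,150:280],None,fx=4.6 if n=='top' else 4,fy=4.6 if n=='top' else 4,interpolation=cv2.INTER_CUBIC))
        cv2.imwrite(f'pics/{n}{tag}.png',out[-1])
look(sys.argv[1])
E
python3 look.py 4
```

```text
[524.96557074 230.85563158 198.53673607] [[-0.799, -0.055, 0.598], [-0.6, 0.011, -0.8], [0.038, -0.998, -0.042]] [-62.2  37.   52.5 113.8 -39.3  52.2 -41. ]
```

View pics/top4.png

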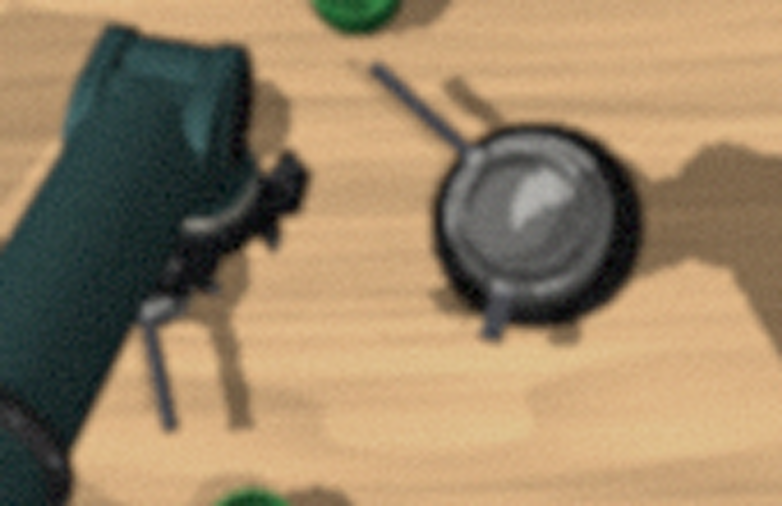

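Top crop: the middle handle runs from (470,155) to (376,68), the stub from (502,292) to (491,338), and the pan looks flat.

```bash
python3 - <<'E'
from h import *
c=get_calibration('top');z=np.load('pics/top4.npz');p,d=z['p'],z['d']
f=lambda l,zz:plane(c,[[140+u/4.6,130+v/4.6] for u,v in l],zz).round(1)
h=f([(470,155),(376,68)],76);s=f([(502,292),(491,338)],76);print('mid',h,np.degrees(np.arctan2(*(h[1]-h[0])[1::-1])));print('stub',s,np.degrees(np.arctan2(*(s[1]-s[0])[1::-1])))
vv,uu=np.mgrid[0:384,0:512];P=cloud(c,d,np.c_[uu.ravel(),vv.ravel()]).reshape(384,512,3)
q=P[150:200,232:282].reshape(-1,3);q=q[(q[:,2]>50)&(q[:,2]<72)];print('rims',len(q),*fitc(q[:,:2]),q[:,:2].min(0),q[:,:2].max(0))
# ellipse of inner dark floor / rim by hand: outer pan outline left,right,top in crop
print('big rim L,R,T,B',f([(441,212),(616,212),(527,126),(527,300)],58))
print('mid rim L,R,T,B',f([(458,212),(603,212),(531,142),(531,286)],66))
cs=get_calibration('side')
P0=np.load('pics/P0.npy');C=np.array([557,326.]);print('small handle',handle(P0,C,48,85,50,140))
s0=f([(150,322),(170,428)],66);print('small from top',s0,np.degrees(np.arctan2(*(s0[1]-s0[0])[1::-1])))
print('small rim LRTB',f([(90,271),(194,271),(142,219),(142,325)],54))
b=plane(cs,[[352*.64,391*.64],[392*.64,391*.64]],66);print('small handle side',b)
E
```

```text
mid [[631.8  71.4  76. ]
 [703.5 141.8  76. ]] 44.47584492975237
stub [[524.1  49.9  76. ]
 [489.1  59.1  76. ]] 165.27255411936665
rims 287 [593.51003669  30.23477618] 54.699340221324505 [524.56194798 -32.25249077] [654.64915148  96.3939936 ]
big rim L,R,T,B [[592.6  95.3  58. ]
 [588.2 -38.5  58. ]
 [659.   27.6  58. ]
 [521.4  31.6  58. ]]
mid rim L,R,T,B [[590.   82.   66. ]
 [586.3 -28.3  66. ]
 [643.6  24.8  66. ]
 [530.3  28.1  66. ]]
small handle (np.float64(174.7932552787726), (np.float32(525.6044), np.float32(302.81903)), np.int64(124), np.float64(139.61395410942797), np.float64(63.11368827399404))
small from top [[512.  314.9  66. ]
 [430.8 299.4  66. ]] -169.19300688370407
small rim LRTB [[555.9 362.8  54. ]
 [553.3 284.1  54. ]
 [595.5 323.8  54. ]
 [512.5 323.1  54. ]]
small handle side [[524.1733931  327.29974321  66.        ]
 [431.34659525 307.19328037  66.        ]]
```

Request:
play_rows(
  series=[-0.25, 0, -0.9, 0.48, 0, 0.43, 0.6, -0.25, 0, -0.9, 0, 1, 0, 0.6, 0, 0, -0.6, 0, 1, 0, 0.6, 0, 0, 0, 0, 1, 0, 0.6, 0, 0, 0, 0, 1, 0, 0.6],
)

```text
t: 6.52
eef_pos: [500.4, 286.5, 200.6]
orientation: [[-0.962, 0.008, 0.273], [-0.273, -0.004, -0.962], [-0.007, -1.0, 0.006]]
contact_force: [0.3, 0.2, -0.4]
opening: 0.598
```

Request:
play_rows(
  series=[0, 0, 0, 0, 1, 0, 0.6, 0, 0, 0, 0, 0, 0, 0.6],
  force=80,
)

```text
t: 6.68
eef_pos: [500.3, 284.5, 200.0]
orientation: [[-0.983, 0.007, 0.186], [-0.186, -0.006, -0.983], [-0.006, -1.0, 0.007]]
contact_force: [-1.2, -0.3, 0.6]
opening: 0.602
```

```bash
cat > go.py <<'E'
import sys
from h import *
# go.py x y z zangle : tool-axis shift and turn still needed, in move units
o=get_obs();R=o['orientation'];x,y,z,a=map(float,sys.argv[1:5])
ca,sa=np.cos(np.radians(a)),np.sin(np.radians(a))
T=np.c_[[-sa*-1,-ca*1,0],[0,0,-1],[ca,sa,0]]
from scipy.spatial.transform import Rotation as Q
print('det',np.linalg.det(T).round(3),'at',o['eef_pos'].round(1),'zang',np.degrees(np.arctan2(R[1,2],R[0,2])).round(1),'j',o['joints'].round(0),'t',o['t'])
print('shift',(R.T@(np.array([x,y,z])-o['eef_pos'])/30).round(2),'turn',(np.degrees(Q.from_matrix(R.T@T).as_rotvec())/5).round(2))
E
python3 go.py 483.8 310 54 -78.8
```

```text
det 1.0 at [500.3 284.5 200. ] zang -79.3 j [-74.  40.  61. 115. -45.  52. -67.] t 6.6833
shift [ 0.41  4.86 -0.97] turn [-0.08 -0.09 -0.07]
```

Request:
play_rows(
  series=[0.2, 0.5, -0.5, 0, 0, 0, 0.6, 0.2, 0.8, -0.47, 0, 0, 0, 0.6, 0, 0.9, 0, 0, 0, 0, 0.6, 0, 0.8, 0, 0, 0, 0, 0.6, 0, 0, 0, 0, 0, 0, 0.6],
)

```text
t: 7.1
eef_pos: [488.3, 305.3, 108.9]
orientation: [[-0.98, 0.013, 0.198], [-0.198, -0.005, -0.98], [-0.011, -1.0, 0.007]]
contact_force: [-1.4, -0.6, -0.8]
opening: 0.6
```

```bash
python3 go.py 483.8 310 54 -78.8; python3 - <<'E'
from h import *
p,d=grab_frame('side');cv2.imwrite('pics/s5.png',cv2.resize(p[180:300,170:300],None,fx=4.6,fy=4.6,interpolation=cv2.INTER_CUBIC))
E
```

```text
det 1.0 at [488.3 305.3 108.9] zang -78.6 j [-71.  46.  53. 119. -55.  44. -62.] t 7.1
shift [ 0.14  1.83 -0.2 ] turn [-0.09  0.05 -0.13]
```

View pics/s5.png

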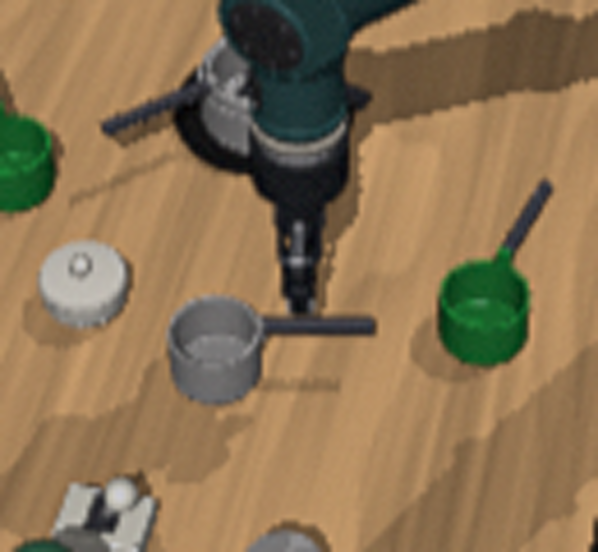

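The gripper is over the grey handle at about (300,310), centred on it. Descending and gripping.

Request:
play_rows(
  series=[0.1, 0.6, -0.15, -0.09, 0, -0.13, 0.6, 0.05, 0.6, -0.05, 0, 0, 0, 0.6, 0, 0.5, 0, 0, 0, 0, 0.6, 0, 0.15, 0, 0, 0, 0, 0.6, 0, 0, 0, 0, 0, 0, 0.6],
)

```text
t: 7.57
eef_pos: [492.1, 306.6, 61.3]
orientation: [[-0.98, 0.013, 0.2], [-0.2, 0.005, -0.98], [-0.014, -1.0, -0.003]]
contact_force: [0.1, 0.5, 0.9]
opening: 0.599
```

```bash
python3 go.py 483.8 310 54 -78.8
```

```text
det 1.0 at [492.1 306.6  61.3] zang -78.5 j [-68.  49.  47. 119. -61.  39. -57.] t 7.5667
shift [ 0.25  0.24 -0.16] turn [ 0.03  0.06 -0.16]
```

Request:
play_rows(
  series=[0.3, 0.27, -0.16, 0, 0, -0.16, 0.6, 0, 0, 0, 0, 0, 0, 0.3, 0, 0, 0, 0, 0, 0, 0, 0, 0, 0, 0, 0, 0, 0, 0, 0, 0, 0, 0, 0, 0],
)

```text
t: 7.98
eef_pos: [484.7, 309.8, 57.3]
orientation: [[-0.98, 0.004, 0.2], [-0.2, 0.006, -0.98], [-0.005, -1.0, -0.005]]
contact_force: [1.2, 0.4, -1.2]
opening: 0.118
```

Request:
play_rows(
  series=[0, 0, 0, 0, 0, 0, 0, 0, 0, 0, 0, 0, 0, 0],
)

```text
t: 8.15
eef_pos: [484.5, 310.0, 57.6]
orientation: [[-0.98, 0.004, 0.201], [-0.201, 0.006, -0.98], [-0.005, -1.0, -0.005]]
contact_force: [0.8, -0.3, -1.5]
opening: 0.117
```

```bash
python3 go.py 483.8 310 54 -78.8
```

```text
det 1.0 at [484.5 310.   57.6] zang -78.4 j [-68.  49.  47. 120. -61.  39. -57.] t 8.15
shift [ 0.02  0.12 -0.01] turn [ 0.06  0.08 -0.06]
```

Request:
play_rows(
  series=[0, -0.2, 0, 0, 0, 0, 0, 0, -0.5, 0, 0, 0, 0, 0, 0, -0.9, 0, 0, 0, 0, 0, 0, -0.9, 0, 0, 0, 0, 0, 0, -0.9, 0, 0, 0, 0, 0],
)

```text
t: 8.57
eef_pos: [478.5, 307.7, 157.8]
orientation: [[-0.98, -0.011, 0.201], [-0.201, -0.002, -0.98], [0.011, -1.0, 0.0]]
contact_force: [0.5, 1.3, -0.6]
opening: 0.117
```

Request:
play_rows(
  series=[0, -0.7, 0, 0, 0, 0, 0, 0, -0.4, 0, 0, 0, 0, 0, 0, 0, 0, 0, 0, 0, 0],
)

```text
t: 8.82
eef_pos: [480.9, 307.5, 197.7]
orientation: [[-0.98, -0.005, 0.2], [-0.2, 0.001, -0.98], [0.005, -1.0, -0.002]]
contact_force: [0.6, 0.0, -1.5]
opening: 0.116
```

```bash
python3 go.py 484.5 310 190 -78.4; python3 - <<'E'
from h import *
print(get_obs()['contact_force'],get_obs()['opening'])
p,d=grab_frame('side');cv2.imwrite('pics/s6.png',cv2.resize(p[150:300,170:300],None,fx=4,fy=4,interpolation=cv2.INTER_CUBIC))
E
```

```text
det 1.0 at [480.9 307.5 197.7] zang -78.5 j [-77.  40.  61. 116. -46.  52. -69.] t 8.8167
shift [-0.14  0.26 -0.06] turn [ 0.02 -0.01  0.05]
[ 0.60768401  0.00626064 -1.51197995] 0.11603507079016888
```

View pics/s6.png

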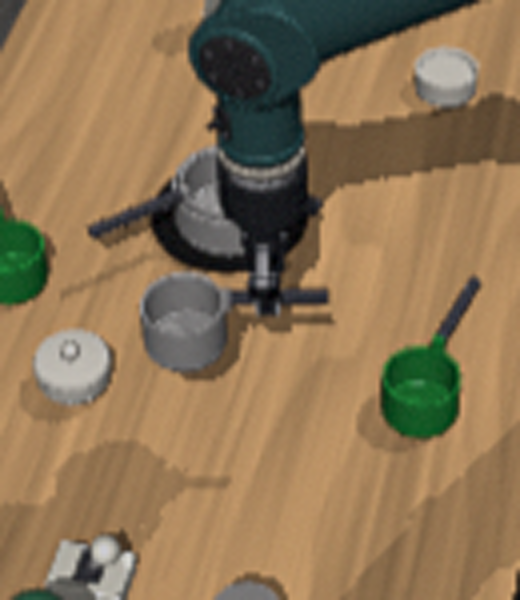

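The small pan is held level at (185,320), and the -1.5 N reading matches its weight. Carrying it over while turning.

Request:
play_rows(
  series=[0, 0, 0.5, 0, -0.8, 0, 0, 0.03, 0, 0.67, 0, -1, 0, 0, 0.05, 0, 0.67, 0, -1, 0, 0, 0.1, 0, 0.67, 0, -1, 0, 0, 0.15, 0, 0.67, 0, -1, 0, 0],
)

```text
t: 9.28
eef_pos: [500.5, 219.0, 188.3]
orientation: [[-0.794, -0.018, 0.608], [-0.608, -0.004, -0.794], [0.017, -1.0, -0.008]]
contact_force: [0.4, 1.4, -1.5]
opening: 0.116
```

Request:
play_rows(
  series=[0.2, 0, 0.65, 0, -1, 0, 0, 0.26, 0, 0.62, 0, -1, 0, 0, 0.31, 0, 0.6, 0, -1, 0, 0, 0.37, 0, 0.56, 0, -1, 0, 0, 0.42, 0, 0.52, 0, -1, 0, 0],
)

```text
t: 9.7
eef_pos: [530.1, 119.3, 180.0]
orientation: [[-0.44, -0.032, 0.897], [-0.898, -0.009, -0.441], [0.022, -0.999, -0.025]]
contact_force: [-0.2, 0.2, -1.8]
opening: 0.119
```

```bash
python3 go.py 606.5 -41 197 15.8
```

```text
det 1.0 at [530.1 119.3 180. ] zang -26.1 j [-48.  33.  44. 119. -33.  43. -10.] t 9.7
shift [ 3.69 -0.6   4.63] turn [ 0.37 -8.39  0.13]
```

Request:
play_rows(
  series=[0.42, -0.1, 0.5, 0.2, -1, 0.1, 0, 0.46, -0.1, 0.47, 0.17, -1, 0, 0, 0.5, -0.1, 0.43, 0, -1, 0, 0, 0.54, -0.1, 0.38, 0, -1, 0, 0, 0.58, -0.08, 0.33, 0, -1, 0, 0],
)

```text
t: 10.12
eef_pos: [565.9, 24.6, 186.5]
orientation: [[0.003, -0.014, 1.0], [-1.0, -0.015, 0.003], [0.015, -1.0, -0.014]]
contact_force: [0.6, -0.9, -1.6]
opening: 0.115
```

Request:
play_rows(
  series=[0.6, -0.05, 0.28, 0, -1, 0, 0, 0.6, 0, 0.24, 0, -1, 0, 0, 0.5, 0, 0.2, 0, -0.8, 0, 0, 0, 0, 0, 0, 0, 0, 0],
)

```text
t: 10.45
eef_pos: [590.6, -32.2, 183.3]
orientation: [[0.253, -0.02, 0.967], [-0.967, -0.018, 0.253], [0.012, -1.0, -0.024]]
contact_force: [0.1, 0.1, -2.2]
opening: 0.12
```

```bash
python3 go.py 606.5 -41 180 15.8
```

```text
det 1.0 at [590.6 -32.2 183.3] zang 14.7 j [-24.  32.  31. 113. -22.  43.  35.] t 10.45
shift [0.42 0.1  0.44] turn [ 0.27 -0.23  0.14]
```

Request:
play_rows(
  series=[0.42, 0.3, 0.44, 0.27, -0.23, 0.14, 0, 0, 0.5, 0, 0, 0, 0, 0, 0, 0.1, 0, 0, 0, 0, 0, 0, 0, 0, 0, 0, 0, 0],
)

```text
t: 10.78
eef_pos: [603.3, -40.5, 150.4]
orientation: [[0.267, -0.008, 0.964], [-0.964, 0.003, 0.267], [-0.005, -1.0, -0.007]]
contact_force: [0.1, 0.7, -1.1]
opening: 0.116
```

```bash
python3 go.py 606.5 -41 73.6 15.8; python3 look.py 7; python3 - <<'E'
from h import *
z=np.load('pics/top7.npz');p,d=z['p'],z['d'];c=get_calibration('top')
vv,uu=np.mgrid[0:384,0:512];P=cloud(c,d,np.c_[uu.ravel(),vv.ravel()]).reshape(384,512,3)
o=get_obs();zr=o['eef_pos'][2]-57.6+54;print('rim z',zr)
q=P[140:215,225:290].reshape(-1,3);k=(abs(q[:,2]-zr)<12)&(np.hypot(q[:,0]-588,q[:,1]-28)<50);print(k.sum(),*fitc(q[k][:,:2]))
s=p[150:210,225:295];w=p[140:210,215:305];cv2.imwrite('pics/t7.png',cv2.resize(w,None,fx=8,fy=8,interpolation=cv2.INTER_CUBIC))
E
```

```text
det 1.0 at [603.3 -40.5 150.4] zang 15.5 j [-20.  35.  28. 113. -25.  39.  40.] t 10.7833
shift [0.06 2.56 0.11] turn [ 0.08 -0.06 -0.06]
[603.31867928 -40.47709377 150.44340475] [[0.267, -0.008, 0.964], [-0.964, 0.003, 0.267], [-0.005, -1.0, -0.007]] [-19.8  34.8  28.1 112.5 -25.3  39.3  39.6]
rim z 147.36268097754623
0 [0. 0.] 0.0
```

View pics/t7.png

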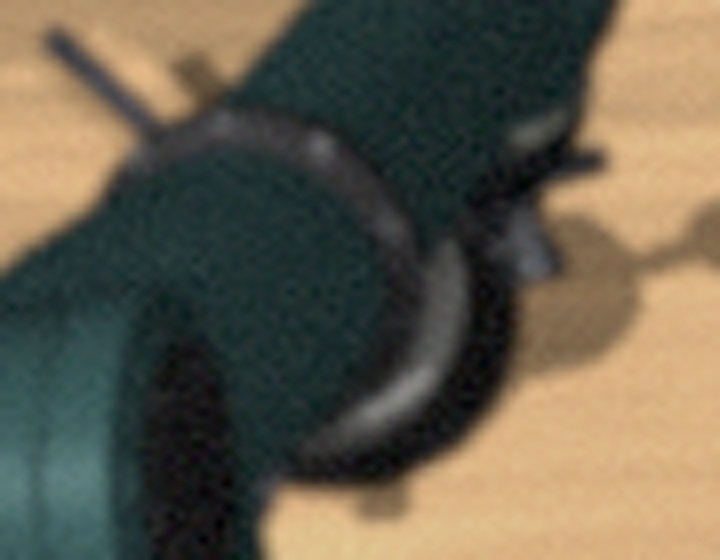

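The arm hides the pan from the top. Only the small handle tip shows, at crop (600,158), so I'll measure from the side depth and that tip.

```bash
python3 - <<'E'
from h import *
vv,uu=np.mgrid[0:384,0:512];uv=np.c_[uu.ravel(),vv.ravel()]
z=np.load('pics/side7.npz');d=z['d'];c=get_calibration('side');p=z['p']
P=cloud(c,d,uv).reshape(384,512,3)
hsv=cv2.cvtColor(p,cv2.COLOR_BGR2HSV)
g=(hsv[...,1]<60)&(p.max(2)>60)
near=(np.hypot(P[...,0]-588,P[...,1]-28)<75)&(d>0)&g
for lo,hi in((95,148),(140,152),(20,55),(60,70)):
    q=P[near&(P[...,2]>lo)&(P[...,2]<hi)];print(lo,hi,len(q),*[a for a in (fitc(q[:,:2]) if len(q)>5 else [])],q.min(0).round() if len(q) else '',q.max(0).round() if len(q) else '')
# outside wall only (facing the camera, +y side): lower part below the rim
# same for first scene: small pan wall and nest
z0=np.load('pics/side0.npz');P0=cloud(c,z0['d'],uv).reshape(384,512,3);g0=cv2.cvtColor(z0['p'],cv2.COLOR_BGR2HSV)[...,1]<60
q=P0[g0&(np.hypot(P0[...,0]-554,P0[...,1]-324)<48)&(P0[...,2]>10)&(P0[...,2]<50)];q=q[q[:,1]>330];print('small wall0',len(q),*fitc(q[:,:2]))
ct=get_calibration('top');print('small tip now',plane(ct,[[290,159.75]],153))
cv2.imwrite('pics/s7.png',cv2.resize(p[130:250,170:290],None,fx=4.8,fy=4.8,interpolation=cv2.INTER_CUBIC))
E
```

```text
95 148 319 [583.5887807   34.65414472] 36.24746100990108 [544. -37.  95.] [619.  82. 148.]
140 152 71 [585.23754799  28.73239971] 38.739222718272515 [545. -37. 140.] [618.  76. 152.]
20 55 255 [590.29156415  39.29554079] 53.522370058546024 [526. -20.  20.] [652.  98.  55.]
60 70 63 [592.67227467  38.00933345] 50.24447465860351 [531.   1.  60.] [647.  97.  70.]
small wall0 132 [559.37824283 332.82040792] 34.44893850435374
small tip now [[617.32269772 -91.4549942  153.        ]]
```

Request:
play_rows(
  series=[0.03, 0.3, 0.14, 0, 0, 0, 0, 0, 0.3, 0, 0, 0, 0, 0, 0, 0, 0, 0, 0, 0, 0],
)

```text
t: 11.13
eef_pos: [607.9, -36.9, 132.5]
orientation: [[0.271, -0.006, 0.963], [-0.963, 0.004, 0.271], [-0.006, -1.0, -0.005]]
contact_force: [-0.9, 0.1, -1.7]
opening: 0.118
```

```bash
python3 go.py 607.5 -40.5 105 15.8
```

```text
det 1.0 at [607.9 -36.9 132.5] zang 15.7 j [-19.  36.  27. 113. -26.  38.  40.] t 11.1333
shift [ 0.12  0.92 -0.04] turn [ 0.06 -0.02 -0.07]
```

Request:
play_rows(
  series=[0.12, 0.2, -0.02, 0, 0, 0, 0, 0.03, 0.3, 0, 0, 0, 0, 0, 0, 0.3, 0, 0, 0, 0, 0, 0, 0.1, 0, 0, 0, 0, 0, 0, 0, 0, 0, 0, 0, 0],
)

```text
t: 11.55
eef_pos: [608.6, -40.8, 102.4]
orientation: [[0.272, -0.006, 0.962], [-0.962, 0.005, 0.272], [-0.006, -1.0, -0.005]]
contact_force: [0.3, 0.2, -1.4]
opening: 0.119
```

```bash
python3 go.py 607.5 -40.5 73.6 15.8
```

```text
det 1.0 at [608.6 -40.8 102.4] zang 15.8 j [-17.  39.  25. 113. -28.  35.  42.] t 11.55
shift [-0.01  0.96 -0.03] turn [ 0.06 -0.01 -0.07]
```

There's no contact as it passes the rim (bottom at about 45 mm, below the middle rim at 66). Lowering the rest gently.

Request:
play_rows(
  series=[0, 0.25, -0.03, 0, 0, 0, 0, 0, 0.25, 0, 0, 0, 0, 0, 0, 0.15, 0, 0, 0, 0, 0, 0, 0.05, 0, 0, 0, 0, 0, 0, 0, 0, 0, 0, 0, 0],
)

```text
t: 11.97
eef_pos: [608.3, -41.1, 79.1]
orientation: [[0.271, -0.005, 0.963], [-0.963, 0.005, 0.271], [-0.006, -1.0, -0.004]]
contact_force: [0.5, 0.4, -0.9]
opening: 0.117
```

Request:
play_rows(
  series=[0, 0.08, 0, 0, 0, 0, 0, 0, 0.07, 0, 0, 0, 0, 0, 0, 0, 0, 0, 0, 0, 0],
)

```text
t: 12.22
eef_pos: [608.5, -41.2, 74.4]
orientation: [[0.271, -0.005, 0.963], [-0.963, 0.004, 0.271], [-0.005, -1.0, -0.003]]
contact_force: [0.2, -1.0, -1.5]
opening: 0.115
```

Request:
play_rows(
  series=[0, 0.05, 0, 0, 0, 0, 0, 0, 0, 0, 0, 0, 0, 0],
)

```text
t: 12.38
eef_pos: [608.8, -41.3, 73.2]
orientation: [[0.271, -0.004, 0.963], [-0.963, 0.004, 0.271], [-0.005, -1.0, -0.003]]
contact_force: [-0.6, -0.0, -1.2]
opening: 0.115
```

Request:
play_rows(
  series=[0, 0.05, 0, 0, 0, 0, 0, 0, 0, 0, 0, 0, 0, 0],
)

```text
t: 12.55
eef_pos: [609.0, -41.7, 72.9]
orientation: [[0.271, -0.003, 0.963], [-0.963, 0.005, 0.271], [-0.006, -1.0, -0.002]]
contact_force: [-0.9, 1.5, -0.4]
opening: 0.118
```

Request:
play_rows(
  series=[0, 0.07, 0, 0, 0, 0, 0, 0, 0, 0, 0, 0, 0, 0],
)

```text
t: 12.72
eef_pos: [609.2, -42.2, 72.6]
orientation: [[0.27, -0.003, 0.963], [-0.963, 0.006, 0.27], [-0.007, -1.0, -0.001]]
contact_force: [-2.0, 1.9, 2.1]
opening: 0.119
```

Request:
play_rows(
  series=[0, 0.07, 0, 0, 0, 0, 0, 0, 0, 0, 0, 0, 0, 0],
)

```text
t: 12.88
eef_pos: [609.4, -42.4, 72.5]
orientation: [[0.27, -0.003, 0.963], [-0.963, 0.008, 0.27], [-0.008, -1.0, -0.0]]
contact_force: [-2.0, 2.2, 2.7]
opening: 0.115
```

Seated: height 72.5 (73.6 expected), with the force now pointing up. Opening and then rising straight up.

Request:
play_rows(
  series=[0, 0, 0, 0, 0, 0, 0.18, 0, 0, 0, 0, 0, 0, 0.25, 0, 0, 0, 0, 0, 0, 0.35, 0, 0, 0, 0, 0, 0, 0.4, 0, 0, 0, 0, 0, 0, 0.4],
)

```text
t: 13.3
eef_pos: [610.2, -42.3, 72.3]
orientation: [[0.271, -0.0, 0.963], [-0.963, 0.007, 0.271], [-0.007, -1.0, 0.002]]
contact_force: [0.1, 0.4, -1.0]
opening: 0.401
```

Request:
play_rows(
  series=[0, -0.3, 0, 0, 0, 0, 0.4, 0, -0.6, 0, 0, 0, 0, 0.4, 0, -0.9, 0, 0, 0, 0, 0.4, 0, -0.9, 0, 0, 0, 0, 0.4, 0, -0.9, 0, 0, 0, 0, 0.4],
)

```text
t: 13.72
eef_pos: [605.4, -42.5, 178.7]
orientation: [[0.27, -0.016, 0.963], [-0.963, 0.007, 0.27], [-0.011, -1.0, -0.014]]
contact_force: [0.0, -0.4, -0.6]
opening: 0.404
```

Request:
play_rows(
  series=[0.9, -0.5, -0.4, 0, 0, 0, 0.4, 0.9, 0, -0.4, 0, 0, 0, 0.4, 0.9, 0, -0.4, 0, 0, 0, 0.4, 0.9, 0, -0.4, 0, 0, 0, 0.4, 0.9, 0, -0.4, 0, 0, 0, 0.4],
)

```text
t: 14.13
eef_pos: [592.5, -183.3, 203.4]
orientation: [[0.289, 0.001, 0.957], [-0.957, 0.011, 0.289], [-0.01, -1.0, 0.004]]
contact_force: [-0.1, 0.0, -0.7]
opening: 0.4
```

```bash
python3 look.py 8; python3 - <<'E'
import cv2,numpy as np
t=cv2.imread('pics/top8.png');s=cv2.imread('pics/side8.png')
t=cv2.resize(t[:,280:782],(400,int(400*t.shape[0]/502)));s=cv2.resize(s,(400,int(400*s.shape[0]/s.shape[1])))
h=max(len(t),len(s));o=np.zeros((h,800,3),np.uint8);o[:len(t),:400]=t;o[:len(s),400:]=s;cv2.imwrite('pics/f8.png',o)
E
```

```text
[ 592.53118057 -183.25533775  203.35935502] [[0.289, 0.001, 0.957], [-0.957, 0.011, 0.289], [-0.01, -1.0, 0.004]] [ -7.3  31.7  29.8 108.7 -22.3  45.5  51.5]
```

View pics/f8.png

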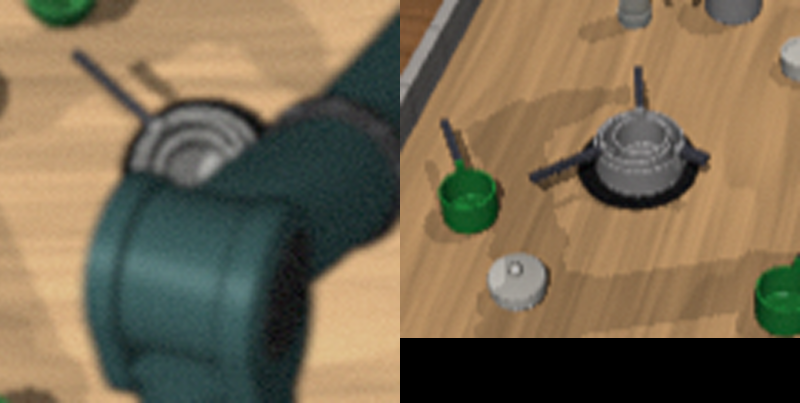

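Side view: all three pans are nested flat. The small handle points away at (638,68), the middle to (532,180) and the stub to (708,159). One numeric check, then hand in.

```bash
python3 - <<'E'
from h import *
c=get_calibration('side')
f=lambda u,v,z:plane(c,[[150+(u-400)/3.077,150+v/3.077]],z)[0]
C=np.array([590,31.])
for n,a in dict(small=f(638,68,80),middle=f(532,180,74),stub=f(708,159,74)).items():
    e=a[:2]-C;print(n,a.round(),'r',np.hypot(*e).round(),'ang',np.degrees(np.arctan2(e[1],e[0])).round())
z=np.load('pics/side8.npz');vv,uu=np.mgrid[0:384,0:512];P=cloud(c,z['d'],np.c_[uu.ravel(),vv.ravel()]).reshape(384,512,3)
r=np.hypot(P[...,0]-590,P[...,1]-31)
q=P[(r<45)&(r>28)&(P[...,2]>40)];print('small rim z pct',np.percentile(q[:,2],[50,90,97]))
for n,k in dict(small=(r>75)&(r<135)&(P[...,1]<0),middle=(r>75)&(r<165)&(P[...,0]>640)&(P[...,1]>60)).items():
    h=P[k&(P[...,2]>55)&(P[...,2]<110)];rr=np.hypot(h[:,0]-590,h[:,1]-31);print(n,'handle z, slope mm/mm',np.median(h[:,2]).round(1),np.polyfit(rr,h[:,2],1)[0].round(3),len(h))
sign_off()
E
```

```text
small [622. -86.  80.] r 122.0 ang -75.0
middle [704. 152.  74.] r 166.0 ang 47.0
stub [487.  66.  74.] r 108.0 ang 161.0
small rim z pct [63.11095859 72.42457062 77.34781042]
small handle z, slope mm/mm 81.7 -0.05 25
middle handle z, slope mm/mm 76.4 -0.015 76
the job is handed in; nothing more can be done
```

I finished both steps in the order asked and handed the job in at about 14 s on the robot's clock.

- **Middle pan:** I pushed its handle sideways off the stub with shut fingers, and the pan dropped flat. I then pushed the handle on round without lifting the pan.
- **Small pan:** I pinched it by the handle, carried it over and lowered it until it rested on the floor of the middle pan. I then let go and drew the arm clear. It came to rest about 1 mm below the height I expected.

| Handle | Final direction | Clear of the stub | Clear of the middle handle |
|---|---|---|---|
| Stub | about 161° | – | about 114° |
| Middle | about 47° | about 114° | – |
| Small | about -75° | about 124° | about 122° |

- **Height and level:** The middle handle measured 76 mm high and level, where 66 to 78 means flat. The small handle measured 82 mm against 70 to 82 expected. Its slope reading of -0.05 comes from only 25 noisy depth points, so it is weak evidence, but the last side picture also shows it flat.
- **Big pan:** The stub tip read (488,64) just after the push and (487,66) at the end. Before the push, when the middle handle partly hid it, it read (494,70), so that early reading is less sure.
- **Check that failed:** The overhead check before lowering was blocked by the arm, so I lined up using the side camera and the handle tip instead. The last overhead picture was partly blocked too.
- **Other objects:** I did not re-measure them; the path kept clear of them, and those visible in the last pictures look unmoved.

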